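Find the heaviest tin of hardware in the latched case

TASK

Swing the latch lever of the orange-lidded case all the way round to its stop, and open the lid right back. Then find the heaviest of the three identical tins by feel: lift them one at a time, setting each gently back down in its compartment before taking the next. Finish holding the heaviest one up, upright and still in the gripper at least 10 cm above the rim of the open case, with the other two standing in the case and the things round about left where they are.

Things in the scene. Friction and masses are not known exactly. Their poses are not given: they have to be found in the camera images.
- case: Black case with orange lid, fixed, 132 (x) x 212 (y) mm, walls 4 mm, rim 70 mm and floor 4 mm above the worktop. Origin: centre of underside; x from its front (latch, bar handle; robot side) to its hinge, y left, z up. 8 mm ribs form three compartments, centres x = 0, y = -66, 0, +66 mm. Round each tin 36 mm are free along x, only 15 mm between tins: grip tins across x, from above.
- latch (a joint): Latch lever angle about its upright pivot (rad): 0 = lever along the case's +x, tongue over the lid, blocking it; grows to 1.8 (stop) as it swings to the case's +y, anticlockwise from above; the lid is free from about 1.4. Light friction (about 1 N at the knob); stays where left. Starts at 0 to 0.2.
- latch_knob (a point): Centre of the red upright knob on the free end of the steel latch lever: 14 mm across, 12 mm at its waist, 26 mm high, top 12 mm above this point, lever 16 mm below it. Fixed to the lever, it turns with it. It lies 56 mm from the pivot and, at the start, about 23 mm above the lid's top.
- latch_pivot (a point): The point on the latch's upright pivot axis at the height of the knob's centre, at x = -88, y = 80, z = 99 mm of the case.
- lid (a joint): Opening angle of the lid (rad): 0 shut, 2.5 its stop, leaning far back. The lid weighs 0.28 kg (about 1.3 N at the bar handle); it falls shut if left below 1.57, and falls open by itself, slowly, to the stop once past it.
- lid_bar (a point): Centre of the lid's steel bar handle: round, 10 mm thick, 64 mm long along the case's y, 40 mm out from the lid's front edge in the lid's plane, on an arm at each end. Lid shut: at case x = -108, y = -35, 73 mm above the worktop. Taken from above, a finger before and one behind it, it turns in the grip while carried in an arc of radius 177 mm about lid_hinge.
- lid_hinge (a point): The point on the lid's hinge axis (parallel to the case's y) behind the bar handle, at x = 69, y = -35, z = 73 mm of the case. The lid is 6 mm thick and 212 mm wide.
- tin_a: One of three tins that look alike: closed round metal tin, blue lid band, 51 mm across, 61 mm high. Origin: centre of its underside, z up. It starts upright in a compartment of the shut case, underside 4 mm above the worktop. Hidden contents give the weight (all under 0.9 kg); one tin, any of the three, is at least 0.25 kg (2.5 N) heavier than either other.
- tin_b: One of three tins that look alike: closed round metal tin, blue lid band, 51 mm across, 61 mm high. Origin: centre of its underside, z up. It starts upright in a compartment of the shut case, underside 4 mm above the worktop. Hidden contents give the weight (all under 0.9 kg); one tin, any of the three, is at least 0.25 kg (2.5 N) heavier than either other.
- tin_c: One of three tins that look alike: closed round metal tin, blue lid band, 51 mm across, 61 mm high. Origin: centre of its underside, z up. It starts upright in a compartment of the shut case, underside 4 mm above the worktop. Hidden contents give the weight (all under 0.9 kg); one tin, any of the three, is at least 0.25 kg (2.5 N) heavier than either other.
- tape_measure: Yellow and black pocket tape measure, 35 x 74 x 63 mm, bystander. Origin: centre of its underside.
- tape_roll: Roll of black electrical tape lying flat, 69 mm across, 18 mm high, bystander. Origin: centre of its underside.
- bolt: Steel bolt standing on its head, 24 x 27 x 60 mm, bystander. Origin: centre of its underside.
- spanner: Steel combination spanner lying flat, 183 x 26 x 8 mm, bystander. Origin: centre of its underside.

How it is judged:
By the outcome, as a careful person would: the job done as asked, in the order asked, and still so for the second after the job is handed in, while the arm keeps its last pose, push and grip.
It also fails if it takes over 72 s, if anything falls off the work surface, if the arm or the gripper's body presses on something with over 40 N, if the wrist force passes 120 N, or if a joint passes its speed limit or range.

ROBOT

A 6-joint arm with a two-finger parallel gripper is mounted at the origin on a cart in front of the work surface, level with it; the furniture and walls round the work are solid. World frame = base frame: x ahead of the robot, y to its left, z up, the work surface at z = 0. Lengths are in mm, angles in rad, forces in N, time in s.
With the tool pointing down it reaches from about 250 to 800 mm from the base axis. Payload 8.5 kg.
Tool frame: the origin (TCP) lies at the very end of the fingers, on their centre line; the grasp point (between the pads) lies 19 mm behind it; z points along the fingers, y is the line along which they close (so a half turn about z gives the same grasp; the last joint's range is limited). The gripper opens to 85 mm and grips with 20 to 120 N. Pads are 22 mm wide; open, the fingers measure 114 mm over their backs; the gripper's body (76 mm by 85 mm) begins 54 mm behind the grasp point. The pads swing forward as they close: fully open they stand 13 mm farther back than shut.
Start: joints at [-1.165, 0.238, -0.013, 1.319, 0, 1.571], TCP at [207.227, -482.323, 231.276] pointing down, gripper open.
Joint ranges: [-2.66, 2.66], [-1.03, 1.9], [-1.14, 1.46], [-1.82, 2.27], [-1.45, 1.34], [-3.14, 3.14]. Speed limits (rad/s): [2.22, 2.22, 2.79, 3.14, 3.14, 3.14].

INTERFACE

Orientations are given as a rotation vector (axis times angle).
In Python, from workcell import r gives the robot as it stands. The module is installed in compiled form; this text tells all that it offers.
- The arm moves only by the tool servo_tool, never from a script. Its arguments are lists of equal length, an entry for each row: "translation": the shift along the tool's x, y, z as a fraction of full scale, a list of three; "twist": the turn about the tool's z as a fraction of full scale; "fingers": the closure, from 0 (fully open) to 1 (shut). In form: {"translation": [[tx, ty, tz], ...], "twist": [twist, ...], "fingers": [fingers, ...]}. A call has 1 to 10 rows; each row shifts and turns the commanded pose from where the row before left it, along the tool's axes as they then stand; what a row does not reach is not made up. Full scale, the value 1, is 40 cm for a shift and pi/2 rad for a turn. A row lasts 1/12 s, in which the tool goes at most 41.7 mm and 7.16 degrees, less where a joint would pass 70% of its speed; a pose out of reach is approached as far as the arm can. A call with a number of a shift or a turn outside -1 to 1 is refused whole. A call with a gripper value outside its range is refused whole. The fingers move at their own pace and stop on an object; "force" is the grip in N (left out, the last holds). Time passes only in rows, so rows that do not move let the fingers close. It gives the time, the measured TCP pose, the force, the opening and the grip force at its end, in the units of the state.
- r.observe(): the state, without advancing time (a new reading comes with each control period).
- r.capture(name): name is "side" or "top" or "wrist"; returns the picture (420x560x3 uint8, red, green, blue); there is no depth.
- r.camera_model(name): a dict with "fx", "fy", "cx", "cy" (pixels), "camera_from_world" (4x4, takes a point from world to camera coordinates). Camera axes: x right, y up, looking along -z (the intrinsics and any distortion apply to the point x, -y, -z); pixel columns grow to the right and rows downward; lengths in mm; the calibration is good to about 2 mm. The wrist camera is an equidistant fisheye: a pixel r from the principal point sees the ray r / f radians off the axis. A picture is of the moment at which its call begins: read the wrist's pose just before it. camera_model takes no time and is no camera call; for the wrist camera it gives the pose at the moment of the call.
- r.hand_in(): hands the job in; it is judged then, once.
The state is a dict: "t": time; "qpos": joint angles; "joint_vel": joint speeds; "effort": joint torques, N m; "eef_pos": TCP position; "tcp_rot": TCP orientation; "ft_force": force on the tool from outside, world axes, zero at the start; "moment": the same for the moment, N m; "width": finger opening in mm; "finger_force": force on a finger pad.
Only numpy, scipy, OpenCV 4.12 (cv2) and the standard library are available. Lean on these libraries where they do the work, as an engineer would, in place of code of your own. Each camera call takes 0.05 s, during which the arm holds its last target. There are 200 camera calls.

## Working session

There is one attempt and no reset: what is moved stays moved. The work goes in short steps, Python scripts to look and compute and a tool call to move; the robot and the scene stay as the last step left them, time stands still between calls to the robot, and variables do not carry over. Pictures are saved under pics/ and viewed, at most 10 in all, crops included, and the job is handed in when it is done.

Besides the shell and the picture viewer there is one more tool, called after ">>>" as a command line: name --pt "numbers of a row" for each row, then --argument value for the rest. servo_tool: Moves the arm, as the interface text tells. Shift numbers are shares of 40 cm and turn numbers shares of pi/2 rad, none past 1 either way. Its arguments: {"type":"object","properties":{"translation":{"type":"array","items":{"type":"array","items":{"type":"number"}}},"twist":{"type":"array","items":{"type":"number"}},"fingers":{"type":"array","items":{"type":"number"}},"force":{"type":"number"}},"required":["translation","twist","fingers"]}

```bash
mkdir -p pics
python3 - <<'E'
from workcell import r
import cv2,numpy as np
for n in ("top","side"):
    im=r.capture(n); cv2.imwrite(f"pics/{n}0.png",cv2.resize(im[:,:,::-1],(800,600)))
    m=r.camera_model(n); print(n,{k:(np.round(v,3).tolist()) for k,v in m.items()})
s=r.observe();print({k:np.round(v,3).tolist() for k,v in s.items()})
E
```

```text
top {'fx': 383.048, 'fy': 383.048, 'cx': 275.43, 'cy': 206.033, 'camera_from_world': [[-0.022, -0.999, 0.034, -277.214], [0.996, -0.019, 0.089, -613.208], [-0.089, 0.036, 0.995, -1021.94], [0.0, 0.0, 0.0, 1.0]]}
side {'fx': 444.614, 'fy': 444.614, 'cx': 275.601, 'cy': 208.241, 'camera_from_world': [[-0.72, 0.694, 0.008, 602.291], [-0.465, -0.491, 0.737, 67.252], [0.515, 0.527, 0.676, -1481.96], [0.0, 0.0, 0.0, 1.0]]}
{'t': 0.1, 'qpos': [-1.165, 0.239, -0.014, 1.319, 0.0, 1.571], 'joint_vel': [0.002, -0.0, 0.0, -0.001, 0.001, -0.0], 'effort': [0.001, -53.972, 34.7, 0.013, 0.0, 0.0], 'eef_pos': [207.096, -482.015, 230.732], 'tcp_rot': [-3.076, -0.633, 0.0], 'ft_force': [-0.185, 0.506, -0.288], 'moment': [-0.02, -0.003, -0.108], 'finger_force': 0.0, 'width': 85.369}
```

View pics/top0.png

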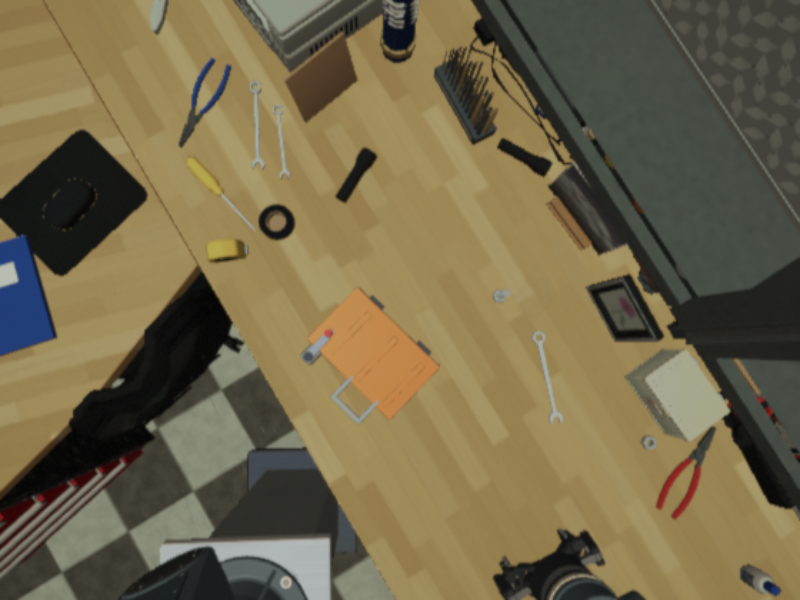

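View pics/side0.png

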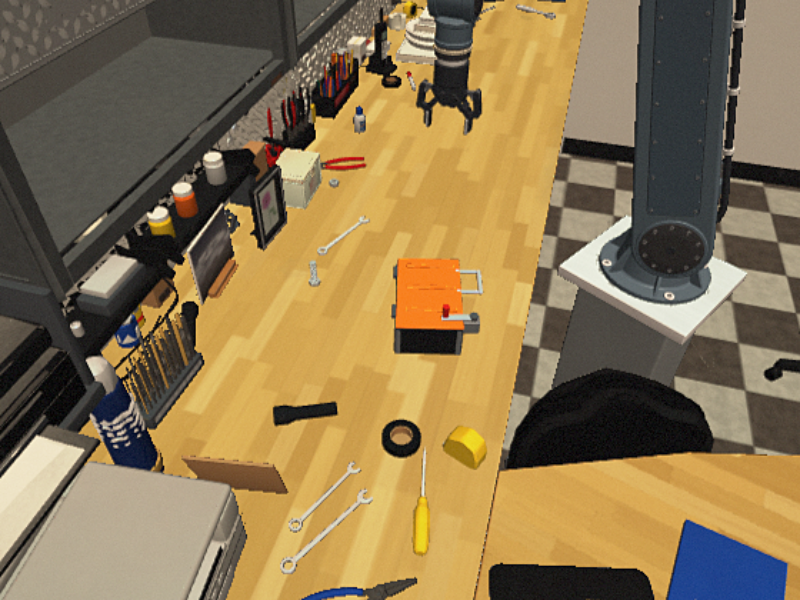

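Top: case tilted about 40°, lid corners near (360,290), (438,366), (390,418), (310,335); knob (328,335), handle (355,400). The side view confirms it, with the bolt near (313,275). Enlarging.

Run:
```python
from workcell import r
import cv2,numpy as np
a=cv2.imread("pics/top0.png") 
t=r.capture("top")[:,:,::-1];s=r.capture("side")[:,:,::-1]
A=cv2.resize(t[195:305,205:315],(400,400),interpolation=cv2.INTER_CUBIC)
B=cv2.resize(s[175:255,265:345],(400,400),interpolation=cv2.INTER_CUBIC)
cv2.imwrite("pics/crop1.png",np.hstack([A,B]))
```

```text
(no output)
```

View pics/crop1.png

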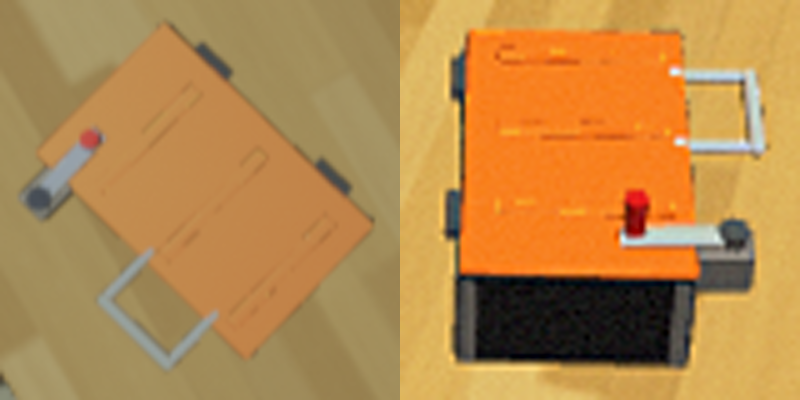

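```bash
cat > h.py <<'E'
from workcell import r
import numpy as np
from scipy.optimize import least_squares
def proj(n,P,d=(0,0)):
    m=r.camera_model(n); P=np.atleast_2d(P); T=np.array(m["camera_from_world"])
    c=P@T[:3,:3].T+T[:3,3]
    return np.c_[m["cx"]+m["fx"]*c[:,0]/-c[:,2]+d[0], m["cy"]-m["fy"]*c[:,1]/-c[:,2]+d[1]]
def ray(n,px,z):
    m=r.camera_model(n);T=np.array(m["camera_from_world"]);R=T[:3,:3];o=-R.T@T[:3,3]
    d=R.T@np.array([(px[0]-m["cx"])/m["fx"],-(px[1]-m["cy"])/m["fy"],-1]);return o+d*(z-o[2])/d[2]
def case2w(p,P):
    x,y,a=p;P=np.atleast_2d(P);c,s=np.cos(a),np.sin(a)
    return np.c_[x+c*P[:,0]-s*P[:,1],y+s*P[:,0]+c*P[:,1],P[:,2]]
E
python3 - <<'E'
from h import *
def pts(lat): 
    return np.array([[68,106,76],[68,-106,76],[-68,-106,76],[-68,106,76],[-108,-3,73],[-108,-67,73],
     [-88+56*np.cos(lat),80+56*np.sin(lat),111],[-88,80,88]])
t=np.array([[167,22],[373,226],[249,358],[38,152],[102,301],[169,363],[90,138],[38,198]])
s=np.array([[61,273],[69,31],[282,33],[299,277],[362,150],[355,72],[237,194],[335,233]])
t=(t+.5)*.275-.5+[205,195]; s=(s+.5)*.2-.5+[265,175]
def f(q,full=False):
    P=case2w(q[:3],pts(q[3]))
    e=np.r_[proj("top",P,q[4:6])-t,proj("side",P,q[6:8])-s]
    return e if full else np.r_[e.ravel(),q[4:]/1.0]
q=least_squares(f,[450,-120,-.6,.1,0,0,0,0],loss="soft_l1").x
print(q.round(3));print(f(q,True).round(1).tolist())
print("lat0 knob",case2w(q[:3],pts(q[3]))[6],"pivot",case2w(q[:3],pts(0))[7])
for n,px,z in [("bolt",(500,296),30),("measure",(227,249),60),("roll",(277,222),18),("sp1",(538,335),5),("sp2",(557,420),5)]:
    print(n,ray("top",np.array(px)*.7,z).round())
E
```

```text
[ 4.98546e+02 -2.49293e+02 -7.96000e-01  2.10000e-02  8.40000e-02
  4.00000e-03  1.96000e-01  6.70000e-02]
[[0.3, -1.1], [1.5, -0.7], [-0.8, 1.0], [-1.0, 0.1], [0.4, -0.3], [-0.4, 0.1], [0.1, 0.5], [0.1, 0.1], [-1.1, -0.6], [-0.7, -0.5], [0.5, 0.2], [0.6, -0.1], [-0.4, 0.0], [-0.5, 1.5], [0.5, 0.8], [0.5, -0.8]]
lat0 knob [ 534.14139321 -169.61895517  111.        ] pivot [ 494.12250636 -130.44640489   88.        ]
bolt [ 600. -497.   30.]
measure [696.  21.  60.]
roll [755. -65.  18.]
sp1 [ 523. -575.    5.]
sp2 [ 357. -605.    5.]
```

>>> servo_tool --pt "0 0 0" --pt "0 0 0" --pt "0 0 0" --pt "0.1 0 0" --pt "0.1 0 0" --pt "0.1 0 0" --pt "0.1 0 0" --pt "0.1 0 0" --pt "0.1 0 0" --pt "0.1 0 0" --twist '[-0.078,-0.078,-0.078,0,0,0,0,0,0,0]' --fingers '[0.5,0.5,0.5,0.5,0.5,0.5,0.5,0.5,0.5,0.5]' --force 25

```text
t: 1.03
eef_pos: [408.6, -285.1, 231.3]
tcp_rot: [2.91, 1.184, 0.0]
ft_force: [0.8, -0.7, -0.6]
width: 42.6
finger_force: 0.0
```

```bash
cat >> h.py <<'E'
CASE=np.array([498.55,-249.29,-.796])
def st():
    from scipy.spatial.transform import Rotation as R
    s=r.observe();x,y,a=CASE;c,sn=np.cos(a),np.sin(a);d=s["eef_pos"]-np.array([x,y,0])
    M=R.from_rotvec(s["tcp_rot"]).as_matrix();yv=M[:,1]
    F=s["ft_force"]
    print("t%.2f case xyz %.1f %.1f %.1f yawerr %.2fdeg tilt %.2f w %.1f ff %.1f F(case) %.1f %.1f %.1f"%(s["t"],c*d[0]+sn*d[1],-sn*d[0]+c*d[1],d[2],
      np.degrees(np.arctan2(yv[1],yv[0])-a),np.degrees(np.arccos(-M[2,2])),s["width"],s["finger_force"],c*F[0]+sn*F[1],-sn*F[0]+c*F[1],F[2]))
E
python3 -c "
from h import *;st();print(r.observe()['qpos'])"
```

```text
t1.03 case xyz -37.4 -89.3 231.3 yawerr -0.10deg tilt 0.00 w 42.6 ff 0.0 F(case) 1.0 0.1 -0.6
[-6.09249360e-01  1.92194490e-01 -7.37751106e-02  1.30475981e+00
  3.32420736e-05  1.75920675e+00]
```

>>> servo_tool --pt "0.1 0 0" --pt "0.1 0 0" --pt "0.1 0 0" --pt "0.1 0 0" --pt "0.025 0.0125 0" --pt "0 0 0.05" --pt "0 0 0" --twist '[0,0,0,0,0,0,0]' --fingers '[0.5,0.5,0.5,0.5,0.5,0.5,0.5]'

```text
t: 1.62
eef_pos: [532.2, -170.4, 208.3]
tcp_rot: [-2.906, -1.187, 0.005]
ft_force: [-0.7, -0.5, -0.6]
width: 43.0
finger_force: 0.0
```

Run:
```python
from h import *
import cv2
st();m=r.camera_model("wrist");im=r.capture("wrist");cv2.imwrite("pics/w1.png",cv2.resize(im[:,:,::-1],(800,600),interpolation=cv2.INTER_CUBIC))
print({k:np.round(v,3).tolist() for k,v in m.items()})
def wp(P):
    T=np.array(m["camera_from_world"]);c=np.atleast_2d(P)@T[:3,:3].T+T[:3,3]
    c=c*[1,-1,-1];rr=np.hypot(c[:,0],c[:,1]);th=np.arctan2(rr,c[:,2])
    return np.c_[m["cx"]+m["fx"]*th*c[:,0]/rr,m["cy"]+m["fy"]*th*c[:,1]/rr]
print((wp(case2w(CASE,[[-32,81.2,111],[-32,81.2,99],[-88,80,88],[-108,-3,73],[-108,-67,73],[-66,106,76],[-66,-106,76],[66,106,76],[66,-106,76]]))/.7).round())
```

```text
t1.62 case xyz -32.8 79.2 208.3 yawerr 0.03deg tilt 0.25 w 43.0 ff 0.0 F(case) -0.1 -0.8 -0.6
{'fx': 325.192, 'fy': 325.192, 'cx': 280.128, 'cy': 205.916, 'camera_from_world': [[0.7, -0.714, -0.003, -495.083], [0.687, 0.675, -0.27, -221.774], [0.195, 0.187, 0.963, -428.296], [0.0, 0.0, 0.0, 1.0]]}
[[400. 293.]
 [400. 287.]
 [305. 284.]
 [289. 396.]
 [298. 470.]
 [343. 237.]
 [356. 513.]
 [558. 240.]
 [523. 509.]]
```

View pics/w1.png

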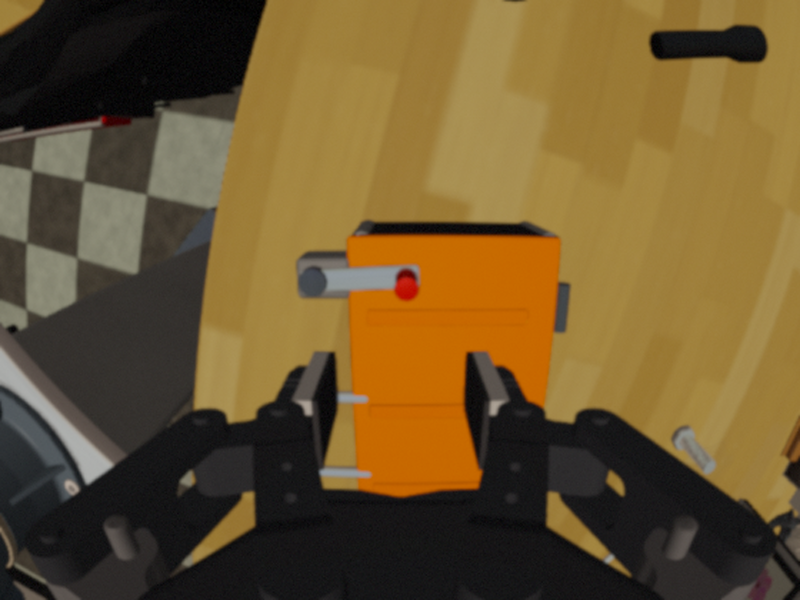

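Knob top seen at (406,290), pivot (313,281); predictions 4 mm and 2 mm short, so I split the difference and go down over the knob.

>>> servo_tool --pt "0.005 0.0085 0.08" --pt "0 0 0.08" --pt "0 0 0.08" --pt "0 0 0.05" --pt "0 0 0" --pt "0 0 0" --twist '[0,0,0,0,0,0]' --fingers '[0.5,0.5,0.5,0.5,0.5,0.5]'

```text
t: 2.17
eef_pos: [535.7, -173.1, 95.6]
tcp_rot: [-2.909, -1.183, 0.002]
ft_force: [-0.1, 0.2, 1.2]
width: 43.0
finger_force: 0.0
```

>>> servo_tool --pt "0 0 0" --pt "0 0 0" --pt "0 0 0" --pt "0 0 0" --twist '[0,0,0,0]' --fingers '[0.7,0.75,0.78,0.78]'

```text
t: 2.5
eef_pos: [537.1, -172.8, 96.5]
tcp_rot: [2.909, 1.184, 0.002]
ft_force: [0.3, 1.4, -0.2]
width: 18.7
finger_force: 0.0
```

```bash
python3 -c "
from h import *;st()"
```

```text
t2.50 case xyz -27.7 81.1 96.5 yawerr -0.09deg tilt 0.11 w 18.7 ff 0.0 F(case) -0.8 1.1 -0.2
```

>>> servo_tool --pt "0 0 0.0125" --pt "0 0 0" --pt "0 0 0" --pt "0 0 0" --twist '[0,0,0,0]' --fingers '[0.78,1,1,1]' --force 20

```text
t: 2.83
eef_pos: [535.4, -171.6, 90.4]
tcp_rot: [-2.907, -1.185, 0.001]
ft_force: [-4.2, 4.4, 7.4]
width: 12.2
finger_force: 19.5
```

```bash
python3 -c "
from h import *;st()"
```

```text
t2.83 case xyz -29.7 80.7 90.4 yawerr -0.05deg tilt 0.14 w 12.2 ff 19.5 F(case) -6.1 0.1 7.4
```

>>> servo_tool --pt "0.025 -0.007 0" --pt "0.024 -0.007 0" --pt "0.023 -0.011 0" --pt "0.02 -0.015 0" --pt "0.0175 -0.018 0" --pt "0 0 0" --twist '[0,0,0,0,0,0]' --fingers '[1,1,1,1,1,1]'

```text
t: 3.33
eef_pos: [554.0, -123.4, 90.8]
tcp_rot: [2.908, 1.187, 0.006]
ft_force: [7.8, 0.1, 1.5]
width: 12.7
finger_force: 20.0
```

```bash
python3 -c "
from h import *;st()"
```

```text
t3.33 case xyz -51.2 127.7 90.8 yawerr 0.03deg tilt 0.23 w 12.7 ff 20.0 F(case) 5.4 5.6 1.5
```

>>> servo_tool --pt "0.016 -0.019 0" --pt "0.01 -0.023 0" --pt "0.0055 -0.0245 0" --pt "0.001 -0.025 0" --pt "-0.0035 -0.025 0" --pt "-0.003 -0.01 0" --pt "0 0 0" --twist '[0,0,0,0,0,0,0]' --fingers '[1,1,1,1,1,1,1]'

```text
t: 3.92
eef_pos: [526.9, -82.1, 91.0]
tcp_rot: [2.905, 1.184, 0.009]
ft_force: [16.0, -4.3, -8.6]
width: 12.4
finger_force: 20.7
```

```bash
python3 -c "
from h import *;st()"
```

```text
t3.92 case xyz -99.6 137.2 91.0 yawerr -0.05deg tilt 0.43 w 12.4 ff 20.7 F(case) 14.3 8.4 -8.6
```

>>> servo_tool --pt "0 0.005 0" --pt "0 0 0" --pt "0 0 0" --pt "0 0 -0.08" --pt "0 0 -0.08" --pt "0 0 0" --twist '[0,0,0,0,0,0]' --fingers '[0.6,0.55,0.55,0.55,0.55,0.55]'

```text
t: 4.42
eef_pos: [526.8, -83.4, 159.1]
tcp_rot: [2.907, 1.184, 0.008]
ft_force: [0.5, 0.3, -0.2]
width: 38.5
finger_force: 0.0
```

```bash
sed -i 's/^CASE=.*/CASE=np.array([498.55,-249.29,-.796]); CASE[:2]=case2w(CASE,[[1.6,2,0]])[0,:2]/' h.py; python3 -c "
from h import *;st()"
```

```text
t4.42 case xyz -100.4 134.2 159.1 yawerr -0.08deg tilt 0.32 w 38.5 ff 0.0 F(case) 0.2 0.5 -0.2
```

>>> servo_tool --pt "-0.09 -0.009 0" --pt "-0.09 -0.01 0" --pt "-0.09 0 0" --pt "-0.09 0 0" --pt "-0.0625 0 0" --pt "0 0 0.08" --pt "0 0 0" --pt "0 0 0" --twist '[0,0,0,0,0,0,0,0]' --fingers '[0.6,0.6,0.6,0.6,0.6,0.6,0.6,0.6]'

```text
t: 5.08
eef_pos: [397.3, -195.2, 121.5]
tcp_rot: [-2.907, -1.183, 0.004]
ft_force: [0.9, 0.1, 0.6]
width: 34.1
finger_force: 0.0
```

Run:
```python
from h import *
import cv2
st();t=r.capture("top")[:,:,::-1];s=r.capture("side")[:,:,::-1];w=r.capture("wrist")[:,:,::-1]
C=lambda a:cv2.resize(a,(400,300),interpolation=cv2.INTER_CUBIC)
cv2.imwrite("pics/m2.png",np.vstack([np.hstack([C(t[180:300,200:360]),C(s[150:270,240:400])]),np.hstack([C(w),C(w[200:380,160:400])])]))
```

```text
t5.08 case xyz -111.1 -36.5 121.5 yawerr -0.12deg tilt 0.22 w 34.1 ff 0.0 F(case) 0.6 0.7 0.6
```

View pics/m2.png

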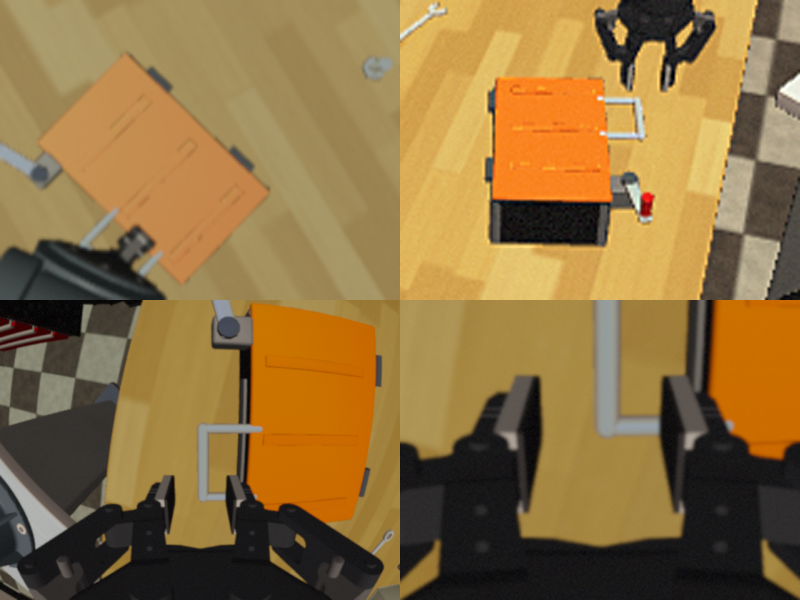

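Latch at its stop (knob swung outboard in the side view, 647,205); bar (605,360 in the lower-right crop) lies centred between the fingers. Descend and grip.

>>> servo_tool --pt "0 0.006 0.06" --pt "0 0 0.06" --pt "0 0 0.045" --pt "0 0 0" --pt "0 0 0" --pt "0 0 0" --pt "0 0 0" --twist '[0,0,0,0,0,0,0]' --fingers '[0.6,0.6,0.6,0.6,1,1,1]' --force 30

```text
t: 5.82
eef_pos: [401.0, -197.2, 57.6]
tcp_rot: [-2.909, -1.186, -0.002]
ft_force: [-1.9, 4.6, 1.6]
width: 8.3
finger_force: 29.3
```

```bash
python3 -c "
from h import *;st()"
```

```text
t5.82 case xyz -107.1 -35.2 57.6 yawerr -0.04deg tilt 0.06 w 8.3 ff 29.3 F(case) -4.6 1.9 1.6
```

>>> servo_tool --pt "0 0.003 -0.053" --pt "0 0.0095 -0.052" --pt "0 0.0155 -0.051" --pt "0 0.0215 -0.0485" --pt "0 0.0275 -0.0455" --pt "0 0.0325 -0.042" --twist '[0,0,0,0,0,0]' --fingers '[1,1,1,1,1,1]'

```text
t: 6.32
eef_pos: [430.7, -227.6, 175.6]
tcp_rot: [-2.907, -1.185, -0.002]
ft_force: [0.1, 6.9, -0.4]
width: 8.4
finger_force: 29.2
```

```bash
python3 -c "
from h import *;st()"
```

```text
t6.32 case xyz -64.5 -35.3 175.6 yawerr -0.03deg tilt 0.14 w 8.4 ff 29.2 F(case) -4.9 4.9 -0.4
```

>>> servo_tool --pt "0 0.037 -0.0375" --pt "0 0.0415 -0.033" --pt "0 0.045 -0.028" --pt "0 0.048 -0.022" --pt "0 0.0505 -0.016" --pt "0 0.052 -0.01" --pt "0 0.053 -0.004" --pt "0 0.053 0.0025" --pt "0 0.0525 0.009" --pt "0 0 0" --twist '[0,0,0,0,0,0,0,0,0,0]' --fingers '[1,1,1,1,1,1,1,1,1,1]'

```text
t: 7.15
eef_pos: [555.9, -355.5, 230.5]
tcp_rot: [2.905, 1.183, 0.007]
ft_force: [4.7, 1.0, 8.7]
width: 8.4
finger_force: 31.1
```

```bash
python3 -c "
from h import *;st()"
```

```text
t7.15 case xyz 114.4 -35.3 230.5 yawerr -0.08deg tilt 0.40 w 8.4 ff 31.1 F(case) 2.5 4.0 8.7
```

>>> servo_tool --pt "0 0 0" --pt "0 0 0" --pt "0 0 -0.06" --pt "0 0 -0.06" --pt "0 0 0" --pt "0 0 0" --pt "0 0 0" --pt "0 0 0" --twist '[0,0,0,0,0,0,0,0]' --fingers '[0.6,0.5,0.5,0.5,0.3,0.1,0.1,0.1]'

```text
t: 7.82
eef_pos: [551.5, -352.4, 276.0]
tcp_rot: [-2.909, -1.184, 0.001]
ft_force: [-0.7, -0.2, -0.8]
width: 77.3
finger_force: 0.0
```

```bash
python3 -c "
from h import *;st()"
```

```text
t7.82 case xyz 109.2 -36.3 276.0 yawerr -0.08deg tilt 0.08 w 77.3 ff 0.0 F(case) -0.4 -0.6 -0.8
```

>>> servo_tool --pt "-0.025 -0.09 0" --pt "-0.025 -0.09 0" --pt "-0.025 -0.0925 0" --pt "0 0 0" --pt "0 0 0" --pt "0 0 0" --pt "0 0 0" --pt "0 0 0" --twist '[0,0,0,0,0,0,0,0]' --fingers '[0.1,0.1,0.1,0.1,0.1,0.1,0.1,0.1]'

```text
t: 8.48
eef_pos: [455.4, -296.4, 276.3]
tcp_rot: [-2.909, -1.185, 0.0]
ft_force: [0.5, -0.6, 0.1]
width: 77.0
finger_force: 0.0
```

Run:
```python
from h import *
import cv2
st();m=r.camera_model("wrist");w=r.capture("wrist")[:,:,::-1];s=r.capture("side")[:,:,::-1]
C=lambda a:cv2.resize(a,(400,300),interpolation=cv2.INTER_CUBIC)
cv2.imwrite("pics/m3.png",np.hstack([cv2.resize(w[80:420,140:420],(494,600)),np.vstack([C(s[150:270,240:400]),C(w)])[:,:300]]))
T=np.array(m["camera_from_world"])
def wp(P):
    c=np.atleast_2d(P)@T[:3,:3].T+T[:3,3];c=c*[1,-1,-1];rr=np.hypot(c[:,0],c[:,1]);th=np.arctan2(rr,c[:,2])
    return np.c_[m["cx"]+m["fx"]*th*c[:,0]/rr,m["cy"]+m["fy"]*th*c[:,1]/rr]
p=wp(case2w(CASE,[[0,66,65],[0,0,65],[0,-66,65],[-66,106,70],[66,106,70],[-66,-106,70]]))
print(((p-[140,80])*[494/280,600/340]).round())
```

```text
t8.48 case xyz 1.9 -65.8 276.3 yawerr -0.08deg tilt 0.01 w 77.0 ff 0.0 F(case) 0.8 -0.0 0.1
[[242. -35.]
 [242.  71.]
 [242. 176.]
 [133. -95.]
 [350. -96.]
 [140. 239.]]
```

View pics/m3.png

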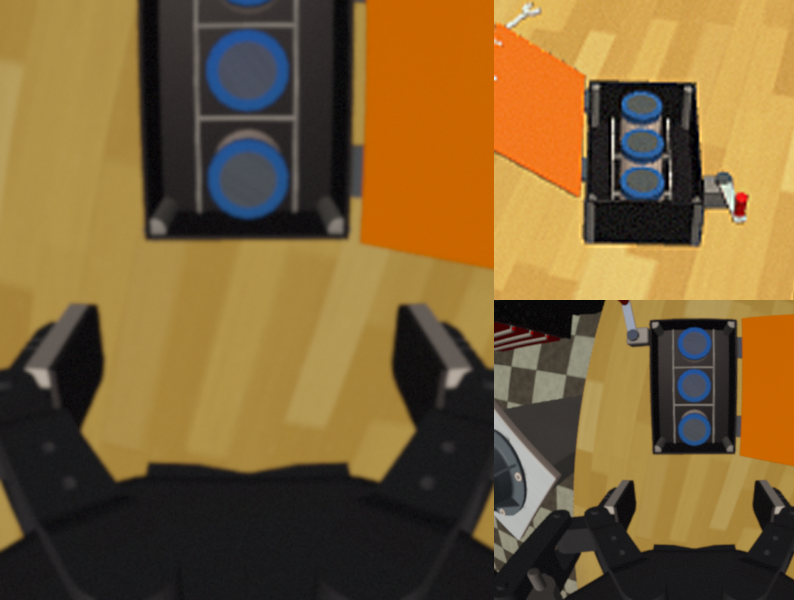

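Lid lies right back, three tins visible in the left crop (248,70), (248,178), centred on the gripper's plane in x. Descend over the right-hand tin.

>>> servo_tool --pt "0 0 0.09" --pt "0 0 0.09" --pt "0 0 0.09" --pt "0 0 0.09" --pt "0 0 0.08" --pt "0 0 0.06" --pt "0 0 0.05" --pt "0 0 0.04" --pt "0 0 0.025" --pt "0 0 0" --twist '[0,0,0,0,0,0,0,0,0,0]' --fingers '[0.1,0.1,0.1,0.1,0.1,0.1,0.1,0.1,0.1,0.1]'

```text
t: 9.42
eef_pos: [453.6, -295.2, 28.5]
tcp_rot: [-2.907, -1.184, 0.003]
ft_force: [-0.8, -1.3, 0.5]
width: 76.9
finger_force: 0.0
```

>>> servo_tool --pt "0 0 0" --pt "0 0 0" --pt "0 0 0" --pt "0 0 0" --twist '[0,0,0,0]' --fingers '[0.25,0.35,0.5,0.6]' --force 40

```text
t: 9.75
eef_pos: [455.3, -296.3, 32.0]
tcp_rot: [2.908, 1.184, 0.002]
ft_force: [-0.7, -0.2, 5.5]
width: 49.2
finger_force: 41.9
```

```bash
python3 -c "
from h import *;st()"
```

```text
t9.75 case xyz 1.8 -65.8 32.0 yawerr -0.08deg tilt 0.13 w 49.2 ff 41.9 F(case) -0.4 -0.7 5.5
```

>>> servo_tool --pt "0 0 -0.025" --pt "0 0 -0.05" --pt "0 0 -0.025" --pt "0 0 0" --pt "0 0 0" --pt "0 0 0" --pt "0 0 0" --twist '[0,0,0,0,0,0,0]' --fingers '[0.6,0.6,0.6,0.6,0.6,0.6,0.6]'

```text
t: 10.33
eef_pos: [453.9, -295.4, 69.9]
tcp_rot: [-2.909, -1.184, 0.001]
ft_force: [0.5, 0.3, -2.5]
width: 48.8
finger_force: 42.6
```

>>> servo_tool --pt "0 0 0" --pt "0 0 0" --twist '[0,0]' --fingers '[0.6,0.6]'

```text
t: 10.5
eef_pos: [454.1, -295.5, 70.1]
tcp_rot: [-2.909, -1.184, 0.001]
ft_force: [-0.5, 0.2, -2.6]
width: 48.9
finger_force: 42.6
```

>>> servo_tool --pt "0 0 0" --pt "0 0 0" --twist '[0,0]' --fingers '[0.6,0.6]'

```text
t: 10.67
eef_pos: [454.3, -295.7, 70.4]
tcp_rot: [-2.909, -1.185, 0.0]
ft_force: [0.1, 0.2, -2.8]
width: 49.0
finger_force: 42.6
```

>>> servo_tool --pt "0 0 0" --twist '[0]' --fingers '[0.6]'

```text
t: 10.75
eef_pos: [454.4, -295.7, 70.6]
tcp_rot: [-2.909, -1.185, 0.0]
ft_force: [-0.3, 0.5, -3.1]
width: 49.0
finger_force: 42.6
```

```bash
python3 -c "
from h import *;st()"
```

```text
t10.75 case xyz 0.7 -66.1 70.6 yawerr -0.08deg tilt 0.02 w 49.0 ff 42.6 F(case) -0.5 0.1 -3.1
```

>>> servo_tool --pt "0 0 0.03" --pt "0 0 0.03" --pt "0 0 0.02" --pt "0 0 0.01" --pt "0 0 0.005" --pt "0 0 0.003" --pt "0 0 0" --pt "0 0 0" --twist '[0,0,0,0,0,0,0,0]' --fingers '[0.6,0.6,0.6,0.6,0.6,0.6,0.6,0.6]'

```text
t: 11.42
eef_pos: [454.7, -295.9, 32.1]
tcp_rot: [2.909, 1.185, 0.001]
ft_force: [-1.2, 1.1, 1.4]
width: 48.8
finger_force: 42.7
```

```bash
python3 -c "
from h import *;st()"
```

```text
t11.42 case xyz 1.0 -66.0 32.1 yawerr -0.08deg tilt 0.04 w 48.8 ff 42.7 F(case) -1.6 -0.1 1.4
```

>>> servo_tool --pt "0 0 0" --pt "0 0 0" --pt "0 0 0" --pt "0 0 -0.05" --pt "0 0 -0.08" --pt "0 0 -0.065" --pt "0.08 0 0" --pt "0.085 0 0" --pt "0 0 0" --twist '[0,0,0,0,0,0,0,0,0]' --fingers '[0.3,0.15,0.1,0.1,0.1,0.1,0.1,0.1,0.1]'

```text
t: 12.17
eef_pos: [505.5, -247.3, 110.5]
tcp_rot: [2.907, 1.188, 0.006]
ft_force: [-0.6, -0.5, -0.8]
width: 76.6
finger_force: 0.0
```

>>> servo_tool --pt "0 0 0" --pt "0 0 0.06" --pt "0 0 0.06" --pt "0 0 0.045" --pt "0 0 0.03" --pt "0 0 0" --pt "0 0 0" --twist '[0,0,0,0,0,0,0]' --fingers '[0.1,0.1,0.1,0.1,0.1,0.1,0.1]'

```text
t: 12.75
eef_pos: [500.7, -250.0, 31.1]
tcp_rot: [-2.909, -1.183, 0.002]
ft_force: [-0.0, 0.5, 0.8]
width: 76.8
finger_force: 0.0
```

>>> servo_tool --pt "0 0 0" --pt "0 0 0" --pt "0 0 0" --pt "0 0 0" --twist '[0,0,0,0]' --fingers '[0.25,0.35,0.5,0.6]'

```text
t: 13.08
eef_pos: [502.3, -250.2, 32.9]
tcp_rot: [2.908, 1.184, 0.002]
ft_force: [-1.6, 0.1, 6.0]
width: 49.9
finger_force: 40.9
```

```bash
python3 -c "
from h import *;st()"
```

```text
t13.08 case xyz 1.6 0.0 32.9 yawerr -0.09deg tilt 0.12 w 49.9 ff 40.9 F(case) -1.2 -1.1 6.0
```

>>> servo_tool --pt "0 0 -0.025" --pt "0 0 -0.05" --pt "0 0 -0.025" --pt "0 0 0" --pt "0 0 0" --pt "0 0 0" --pt "0 0 0" --twist '[0,0,0,0,0,0,0]' --fingers '[0.6,0.6,0.6,0.6,0.6,0.6,0.6]'

```text
t: 13.67
eef_pos: [501.0, -249.3, 70.5]
tcp_rot: [-2.908, -1.184, 0.002]
ft_force: [-0.2, 0.2, -8.6]
width: 50.0
finger_force: 44.0
```

>>> servo_tool --pt "0 0 0" --pt "0 0 0" --twist '[0,0]' --fingers '[0.6,0.6]'

```text
t: 13.83
eef_pos: [501.3, -249.5, 70.8]
tcp_rot: [-2.909, -1.184, 0.001]
ft_force: [0.2, -0.1, -8.1]
width: 49.9
finger_force: 44.0
```

>>> servo_tool --pt "0 0 0" --pt "0 0 0" --pt "0 0 0" --twist '[0,0,0]' --fingers '[0.6,0.6,0.6]'

```text
t: 14.08
eef_pos: [501.6, -249.7, 71.4]
tcp_rot: [-2.909, -1.185, 0.0]
ft_force: [0.3, 0.9, -7.3]
width: 50.0
finger_force: 44.0
```

>>> servo_tool --pt "0 0 0.03" --pt "0 0 0.03" --pt "0 0 0.02" --pt "0 0 0.01" --pt "0 0 0.005" --pt "0 0 0.003" --pt "0 0 0" --pt "0 0 0" --twist '[0,0,0,0,0,0,0,0]' --fingers '[0.6,0.6,0.6,0.6,0.6,0.6,0.6,0.6]'

```text
t: 14.75
eef_pos: [501.9, -249.8, 33.0]
tcp_rot: [2.909, 1.185, 0.001]
ft_force: [-3.1, 0.5, -1.9]
width: 50.1
finger_force: 44.4
```

```bash
python3 -c "
from h import *;st()"
```

```text
t14.75 case xyz 1.1 0.1 33.0 yawerr -0.08deg tilt 0.04 w 50.1 ff 44.4 F(case) -2.5 -1.9 -1.9
```

>>> servo_tool --pt "0 0 0.002" --pt "0 0 0" --pt "0 0 0" --pt "0 0 0" --pt "0 0 0" --pt "0 0 -0.05" --pt "0 0 -0.08" --pt "0 0 -0.065" --pt "0.08 0 0" --pt "0.085 0 0" --twist '[0,0,0,0,0,0,0,0,0,0]' --fingers '[0.6,0.6,0.3,0.15,0.1,0.1,0.1,0.1,0.1,0.1]'

```text
t: 15.58
eef_pos: [550.2, -204.8, 112.0]
tcp_rot: [2.909, 1.179, 0.005]
ft_force: [-0.1, -0.4, -1.5]
width: 77.2
finger_force: 0.0
```

>>> servo_tool --pt "0 0 0" --pt "0 0 0" --pt "0 0 0.06" --pt "0 0 0.06" --pt "0 0 0.045" --pt "0 0 0.03" --pt "0 0 0" --pt "0 0 0" --twist '[0,0,0,0,0,0,0,0]' --fingers '[0.1,0.1,0.1,0.1,0.1,0.1,0.1,0.1]'

```text
t: 16.25
eef_pos: [548.0, -203.9, 31.1]
tcp_rot: [-2.909, -1.183, 0.002]
ft_force: [0.1, -0.3, 0.8]
width: 76.9
finger_force: 0.0
```

```bash
python3 -c "
from h import *;st()"
```

```text
t16.25 case xyz 0.6 65.0 31.1 yawerr -0.12deg tilt 0.10 w 76.9 ff 0.0 F(case) 0.3 -0.1 0.8
```

>>> servo_tool --pt "0 0 0" --pt "0 0 0" --pt "0 0 0" --pt "0 0 0" --pt "0 0 0" --twist '[0,0,0,0,0]' --fingers '[0.25,0.35,0.5,0.6,0.6]'

```text
t: 16.67
eef_pos: [549.6, -204.1, 33.0]
tcp_rot: [2.908, 1.184, 0.002]
ft_force: [-1.0, -1.4, 5.3]
width: 49.7
finger_force: 41.2
```

>>> servo_tool --pt "0 0 -0.025" --pt "0 0 -0.05" --pt "0 0 -0.025" --pt "0 0 0" --pt "0 0 0" --pt "0 0 0" --pt "0 0 0" --twist '[0,0,0,0,0,0,0]' --fingers '[0.6,0.6,0.6,0.6,0.6,0.6,0.6]'

```text
t: 17.25
eef_pos: [548.3, -203.3, 70.6]
tcp_rot: [-2.909, -1.184, 0.002]
ft_force: [0.1, 0.6, -4.7]
width: 50.3
finger_force: 42.6
```

>>> servo_tool --pt "0 0 0" --pt "0 0 0" --pt "0 0 0" --twist '[0,0,0]' --fingers '[0.6,0.6,0.6]'

```text
t: 17.5
eef_pos: [548.7, -203.5, 71.1]
tcp_rot: [-2.909, -1.185, 0.001]
ft_force: [-0.3, 0.6, -2.7]
width: 50.2
finger_force: 42.6
```

>>> servo_tool --pt "0 0 0.03" --pt "0 0 0.03" --pt "0 0 0.02" --pt "0 0 0.01" --pt "0 0 0.005" --pt "0 0 0.003" --pt "0 0 0" --pt "0 0 0" --twist '[0,0,0,0,0,0,0,0]' --fingers '[0.6,0.6,0.6,0.6,0.6,0.6,0.6,0.6]'

```text
t: 18.17
eef_pos: [549.1, -203.6, 33.0]
tcp_rot: [2.909, 1.185, 0.001]
ft_force: [-2.3, 0.7, 3.2]
width: 49.6
finger_force: 43.0
```

```bash
python3 -c "
from h import *;st()"
```

```text
t18.17 case xyz 1.1 66.0 33.0 yawerr -0.09deg tilt 0.03 w 49.6 ff 43.0 F(case) -2.1 -1.2 3.2
```

>>> servo_tool --pt "0 0 0" --pt "0 0 0" --pt "0 0 0" --pt "0 0 -0.05" --pt "0 0 -0.08" --pt "0 0 -0.065" --pt "-0.08 0 0" --pt "-0.085 0 0" --pt "0 0 0" --pt "0 0 0" --twist '[0,0,0,0,0,0,0,0,0,0]' --fingers '[0.3,0.15,0.1,0.1,0.1,0.1,0.1,0.1,0.1,0.1]'

```text
t: 19.0
eef_pos: [500.9, -250.7, 110.7]
tcp_rot: [2.911, 1.181, 0.001]
ft_force: [2.2, 0.4, -0.1]
width: 77.1
finger_force: 0.0
```

>>> servo_tool --pt "0 0 0.06" --pt "0 0 0.06" --pt "0 0 0.045" --pt "0 0 0.03" --pt "0 0 0" --pt "0 0 0" --twist '[0,0,0,0,0,0]' --fingers '[0.1,0.1,0.1,0.1,0.1,0.1]'

```text
t: 19.5
eef_pos: [501.9, -249.0, 31.9]
tcp_rot: [-2.908, -1.185, 0.001]
ft_force: [-0.1, -0.2, 0.2]
width: 76.8
finger_force: 0.0
```

>>> servo_tool --pt "0 0 0" --pt "0 0 0" --pt "0 0 0" --pt "0 0 0" --pt "0 0 0" --twist '[0,0,0,0,0]' --fingers '[0.25,0.35,0.5,0.6,0.6]' --force 50

```text
t: 19.92
eef_pos: [502.4, -249.7, 33.7]
tcp_rot: [2.909, 1.184, 0.003]
ft_force: [-0.6, 1.7, 5.1]
width: 49.7
finger_force: 51.3
```

```bash
python3 -c "
from h import *;st()"
```

```text
t19.92 case xyz 1.4 0.4 33.7 yawerr -0.08deg tilt 0.12 w 49.7 ff 51.3 F(case) -1.6 0.7 5.1
```

>>> servo_tool --pt "0 0 -0.025" --pt "0 0 -0.05" --pt "0 0 -0.07" --pt "0 0 -0.08" --pt "0 0 -0.08" --pt "0 0 -0.08" --pt "0 0 -0.08" --pt "0 0 -0.06" --pt "0 0 -0.04" --pt "0 0 -0.02" --twist '[0,0,0,0,0,0,0,0,0,0]' --fingers '[0.6,0.6,0.6,0.6,0.6,0.6,0.6,0.6,0.6,0.6]'

```text
t: 20.75
eef_pos: [501.9, -249.8, 269.3]
tcp_rot: [2.908, 1.184, 0.003]
ft_force: [0.3, -0.4, -7.2]
width: 49.4
finger_force: 54.3
```

>>> servo_tool --pt "0 0 0" --pt "0 0 0" --pt "0 0 0" --pt "0 0 0" --pt "0 0 0" --pt "0 0 0" --pt "0 0 0" --pt "0 0 0" --pt "0 0 0" --pt "0 0 0" --twist '[0,0,0,0,0,0,0,0,0,0]' --fingers '[0.6,0.6,0.6,0.6,0.6,0.6,0.6,0.6,0.6,0.6]'

```text
t: 21.58
eef_pos: [501.7, -249.7, 266.2]
tcp_rot: [-2.91, -1.185, 0.0]
ft_force: [0.0, 1.3, -7.6]
width: 49.7
finger_force: 54.2
```

Run:
```python
from h import *
import cv2
st();s=r.capture("side")[:,:,::-1];w=r.capture("wrist")[:,:,::-1]
cv2.imwrite("pics/m4.png",np.hstack([cv2.resize(s[80:320,160:400],(400,400)),cv2.resize(w[60:340,140:420],(400,400))]))
```

```text
t21.58 case xyz 0.8 -0.1 266.2 yawerr -0.08deg tilt 0.01 w 49.7 ff 54.2 F(case) -0.9 1.0 -7.6
```

View pics/m4.png

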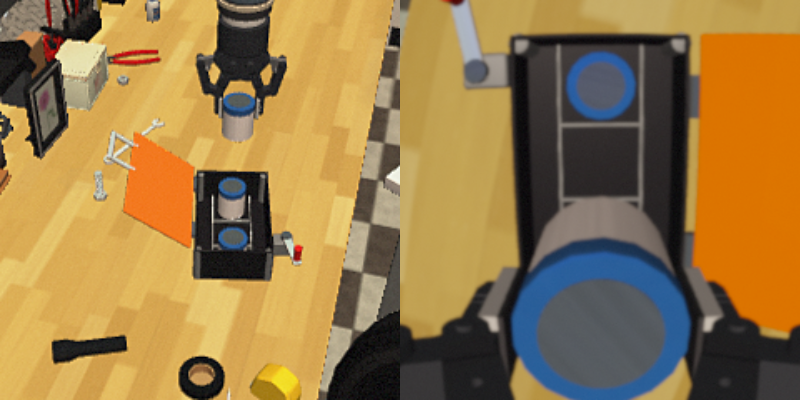

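The side view shows the heavy tin held upright at (238,118). The other two tins are standing in the case at (232,195) and (233,238), the lid is right back, and the bolt is still standing. Handing in.

```bash
python3 -c "
from workcell import r;print(r.hand_in())"
```

```text
the job is handed in; nothing more can be done
None
```

Job handed in, no verdict returned: the latch is at its stop and the lid lies right back; the middle tin was heaviest (about 8 N against about 3 N and 3.5 N) and is held upright with its underside about 17 cm above the rim, the other two standing in the case.

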